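Stack the hall tins and charge the glow dot with the torch

TASK

On the hall console, stack the blue tin squarely on the plain steel tin that stays in the black tray, let go, then stack the steel tin with the green glow dot squarely on the blue one, dot upward, and let go. Then take the red torch and hold it upright, lens down, on the lid of the top tin so that the lens covers the whole glow dot, pressing so lightly that the sprung nose goes in about halfway and never hits its stop hard; finish while still holding it there, without letting go. Leave the keys, egg-cup and spring clip alone.

Things in the scene. Friction and masses are not known exactly. Their poses are not given: they have to be found in the camera images.
- tin_base: Plain stainless mint tin, closed, no dot, 80 (its x) x 54 (its y) x 24 mm high, 70 to 165 g, loose; lies flat in the tray beside the keys and is the foot of the column. Origin: centre of its underside; z up.
- tin_blue: Blue painted tin, closed, 80 (x) x 54 (y) x 24 mm high, 70 to 165 g, loose, flat on the console to the left or right of the tray. Origin: centre of its underside; z up.
- tin_dot: Stainless tin with a pale green glow dot on its lid, closed, 80 (x) x 54 (y) x 24 mm high, 70 to 165 g, loose, flat on the console on the other side of the tray. Origin: centre of its underside; z up; the dot is towards its +x end.
- glow_dot (a point): Centre of the green glow dot (16 mm across, flush) on the top face of the lid of tin_dot, 18 mm along the tin's +x from the lid's centre, 24 mm above its underside.
- torch: Red plastic torch, 130 mm long, 75 g, loose, standing upright lens down on the bare console between the robot and the tray. Origin: centre of the lens face (nose out); z runs up along the torch to its tail. From the lens: black sprung nose 30 mm diameter up to z 15 mm, red head collar 36 mm diameter z 15 to 45 mm, round red barrel 24 mm diameter z 45 to 124 mm (grip here), black tail cap 25 mm diameter to 130 mm.
- torch_lens (a point): Centre of the flat lens face of the torch, on the end of the sprung nose; its z runs up along the torch.
- torch_nose (a joint): How far the torch's sprung nose is pushed in, in m: 0 fully out (also while the torch stands by its own weight) to 0.010 at the stop. Spring: 1.2 N to start it moving, 400 N/m, so 3.2 N halfway and 5.2 N at the stop.
- tray: Black silicone tray, fixed to the console, 130 (x) x 200 (y) mm, rim 10 mm high, walls and floor 4 mm. Origin: centre of its underside.
- keys: Three nickel keys fanned on a split ring, loose, one piece about 62 x 50 mm, 4 mm thick, lying in the tray beside the tin. To be left alone. Origin: middle of the underside.
- eggcup: White ceramic egg-cup, 50 mm across, 62 mm high, loose, beyond the tins. To be left alone. Origin: centre of its foot.
- clip: Chrome spring clip, about 50 x 46 x 17 mm, loose, beyond the tins. To be left alone. Origin: underside of its jaw.
Not all that is in view belongs to the job. What is shaped like the tin_base but brown, orange or purple is not meant.

How it is judged:
By the outcome, as a careful person would: the job done as asked, in the order asked, and still so for the second after the job is handed in, while the arm keeps its last pose, push and grip.
It also fails if it takes over 72 s, if anything falls off the work surface, if the arm or the gripper's body presses on something with over 40 N, if the wrist force passes 120 N, or if a joint passes its speed limit or range.

ROBOT

A 6-joint arm with a two-finger parallel gripper is mounted at the origin on the work surface. World frame = base frame: x ahead of the robot, y to its left, z up, the work surface at z = 0. Lengths are in mm, angles in rad, forces in N, time in s.
With the tool pointing down it reaches from about 300 to 775 mm from the base axis. Payload 14.6 kg.
Tool frame: the origin (TCP) lies at the very end of the fingers, on their centre line; the grasp point (between the pads) lies 19 mm behind it; z points along the fingers, y is the line along which they close (so a half turn about z gives the same grasp; the last joint's range is limited). The gripper opens to 94 mm and grips with 3 to 60 N. Pads are 16 mm wide; open, the fingers measure 119 mm over their backs; the gripper's body (75 mm by 177 mm) begins 78 mm behind the grasp point.
Start: joints at [1.23, 0.3, 1.521, -0, 1.321, -0.067], TCP at [148.713, 529.503, 205.446] pointing down, gripper open.
Joint ranges: [-3.03, 3.03], [-0.79, 2.21], [0.23, 2.52], [-1.04, 4.18], [0, 3.07], [-2.55, 2.55]. Speed limits (rad/s): [2.22, 2.22, 2.57, 3.14, 3.14, 3.14].

INTERFACE

Orientations are given as [roll, pitch, yaw] about the fixed x, y, z axes, in that order (R = Rz(yaw) Ry(pitch) Rx(roll)).
In Python, from cell import manip, eyes, ticket gives the robot as it stands. The module is installed in compiled form; this text tells all that it offers.
- The arm moves only by the tool arm_command, never from a script. Its argument "plan" is a list of rows, each a list of 5 numbers: the opening, from -1 (shut) to 1 (fully open), then the shift along the tool's x, y, z in m, then the turn about the tool's z in rad. In form: [[jaw, dx, dy, dz, roll], ...]. A call has 1 to 20 rows; each row shifts and turns the commanded pose from where the row before left it, along the tool's axes as they then stand; what a row does not reach is not made up. A row lasts 1/8 s, in which the tool goes at most 62.5 mm and 10.7 degrees, less where a joint would pass 70% of its speed; a pose out of reach is approached as far as the arm can. A call is refused whole if a number of a shift passes 0.0625 or a number of a turn 0.188, either way. A call with a gripper value outside its range is refused whole. The fingers move at their own pace and stop on an object; "newtons" is the grip in N (left out, the last holds). Time passes only in rows, so rows that do not move let the fingers close. It gives the time, the measured TCP pose, the force, the opening and the grip force at its end, in the units of the state.
- manip.read_state(): the state, without advancing time (a new reading comes with each control period).
- eyes.camera(name): name is "scene" or "top" or "wrist"; returns a dict with "img" (420x560x3 uint8, blue, green, red), "z_map" (420x560 float32, mm along the optical axis (not along the pixel's ray), 0 where there is no reading), "fx", "fy", "cx", "cy" (pixels), "eye" and "orientation" of the camera in the world. Camera axes: x right, y down, z forward; pixel columns grow to the right and rows downward; lengths in mm; the calibration is good to about 2 mm. The wrist camera is an equidistant fisheye: a pixel r from the principal point sees the ray r / f radians off the axis. A picture is of the moment at which its call begins.
- ticket.sign_off(): hands the job in; it is judged then, once.
The state is a dict: "clock": time; "joints": joint angles; "qd": joint speeds; "effort": joint torques, N m; "eef_pos": TCP position; "eef_rot": TCP orientation; "wrist_force": force on the tool from outside, world axes, zero at the start; "moment": the same for the moment, N m; "finger_gap": finger opening in mm; "finger_force": force on a finger pad.
Only numpy, scipy, OpenCV 4.12 (cv2) and the standard library are available. Lean on these libraries where they do the work, as an engineer would, in place of code of your own. Each camera call takes 0.05 s, during which the arm holds its last target. There are 200 camera calls.

## Working session

There is one attempt and no reset: what is moved stays moved. The work goes in short steps, Python scripts to look and compute and a tool call to move; the robot and the scene stay as the last step left them, time stands still between calls to the robot, and variables do not carry over. Pictures are saved under pics/ and viewed, at most 10 in all, crops included, and the job is handed in when it is done.

Besides the shell and the picture viewer there is one more tool, called after "Call:" in YAML: its name, and indented under it one key for each argument. arm_command: Moves the arm, as the interface text tells. Its arguments: {"type":"object","properties":{"plan":{"type":"array"},"newtons":{"type":"number"}},"required":["plan"]}

```bash
mkdir -p pics; cat > h.py <<'E'
import numpy as np, cv2
from cell import manip, eyes, ticket
from scipy.spatial.transform import Rotation as R
def rot(o):
    o=np.array(o,float)
    return o if o.shape==(3,3) else (R.from_euler('xyz',o).as_matrix() if o.size==3 else R.from_quat(o).as_matrix())
def cloud(c):
    z=c['z_map']; v,u=np.mgrid[:z.shape[0],:z.shape[1]]
    p=np.dstack([(u-c['cx'])/c['fx']*z,(v-c['cy'])/c['fy']*z,z])
    return p@rot(c['orientation']).T+np.array(c['eye'])
E
python3 - <<'E'
from h import *
for n in ('top','scene'):
    c=eyes.camera(n); cv2.imwrite(f'pics/{n}1.png',c['img']); print(n,c['eye'],c['orientation'],c['fx'],c['cx'],c['cy'])
    np.savez(f'{n}1.npz',P=cloud(c),img=c['img'])
print(manip.read_state())
E
```

```text
top [372.19621603  -5.63285769 958.78537448] [-2.91587252e+00 -1.88158886e-03 -1.58381021e+00] 468.57862252259093 270.47393245825816 211.82355132950244
scene [1244.06232061   -7.07503166  774.96734741] [-2.38098135e+00  1.59716347e-03  1.55090336e+00] 464.39082319216 274.30519671069266 223.40406908208777
{'clock': 0.1, 'joints': array([ 1.23034924e+00,  3.00409044e-01,  1.52149458e+00,  1.18456460e-06,
        1.32069778e+00, -6.65875848e-02]), 'qd': array([ 4.58538211e-04, -1.22661443e-04, -2.72549667e-03,  6.59494255e-06,
       -2.71151757e-03, -9.14680685e-04]), 'effort': array([-1.91431727e-04, -5.32642686e+01, -3.53281975e+01,  7.08428957e-02,
        2.35204987e-02, -1.04131368e-05]), 'eef_pos': array([148.66760935, 529.29227   , 204.95695862]), 'eef_rot': array([-3.14058621e+00, -6.82657560e-05,  2.86773283e+00]), 'wrist_force': array([-0.02774328, -0.63587443, -0.26511201]), 'moment': array([-0.00769457,  0.01291459, -0.01888935]), 'finger_force': 0.0, 'finger_gap': 94.26821184237424}
```

View pics/top1.png

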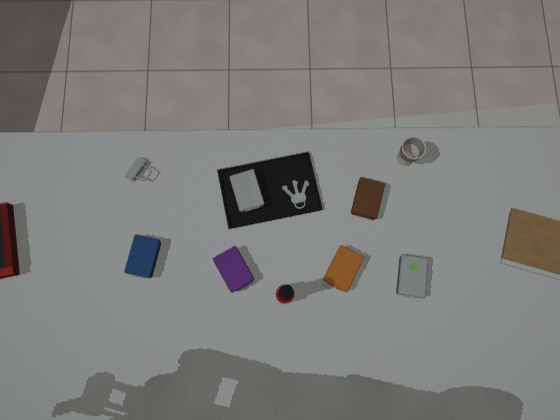

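View pics/scene1.png

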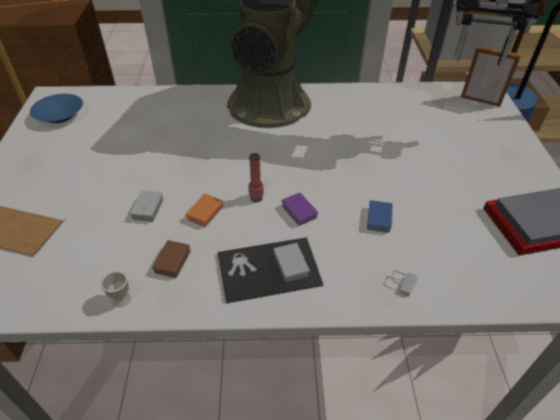

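The top view shows the blue tin at (143,256), base tin at (247,190), keys at (297,195), dot tin at (413,276) with its dot at (414,267), and torch at (285,293). The orange, purple and brown tins are decoys. Next I fit each tin from the depth map.

```bash
python3 - <<'E'
from h import *
d=np.load('top1.npz');P=d['P'];img=d['img'].astype(int)
def fit(u,v,zlo,zhi,name,r=32):
    m=np.zeros(P.shape[:2],bool); m[v-r:v+r,u-r:u+r]=1
    m&=(P[...,2]>zlo)&(P[...,2]<zhi)
    n,l=cv2.connectedComponents(m.astype(np.uint8)); q=P[l==l[v,u]]
    rc=cv2.minAreaRect(q[:,:2].astype(np.float32)); b=cv2.boxPoints(rc)
    e=[b[1]-b[0],b[2]-b[1]]; e=max(e,key=np.linalg.norm)
    print(name,len(q),'c',np.round(rc[0],1),'size',np.round(rc[1],1),'long ang',round(np.arctan2(e[1],e[0]),3),'z',np.median(q[:,2]).round(1))
fit(143,256,16,32,'blue');fit(247,190,18,38,'base');fit(413,276,16,32,'dot')
print('console',P[330,200],P[210,330], 'trayfloor',P[205,260])
g=(img[...,1]-img[...,0]>60)&(img[...,1]-img[...,2]>60); g[:, :380]=0;g[:,440:]=0
print('dotpt',P[g].mean(0),g.sum())
q=P[270:320,265:345]; q=q[(q[...,2]>25)]
for a,b in((25,50),(60,110),(118,140)):
    s=q[(q[:,2]>a)&(q[:,2]<b)]; print(a,len(s),s.mean(0) if len(s) else '', s.min(0) if len(s) else '', s.max(0) if len(s) else '')
d=np.load('scene1.npz');P=d['P']; q=P[150:205,240:272].reshape(-1,3)
for a in range(5,135,15):
    s=q[(q[:,2]>a)&(q[:,2]<a+15)&(q[:,0]<260)]
    if len(s): print('scene torch',a,len(s),s.mean(0).round(1),s.min(0).round(1),s.max(0).round(1))
fit(380,216,16,32,'blue');fit(290,262,18,38,'base');fit(147,206,16,32,'dot')
E
```

```text
blue 1084 c [500.  249.1] size [54.2 82. ] long ang -0.223 z 24.0
base 994 c [633.9  38.5] size [82.5 54. ] long ang 0.285 z 28.1
dot 1117 c [ 453.2 -291.3] size [55.  81.9] long ang -0.164 z 24.1
console [ 3.53541579e+02  1.32664217e+02 -2.09827543e-01] [ 593.63557658 -134.84549937    4.50802715] trayfloor [601.54262632  11.14188799  23.66592818]
dotpt [nan nan nan] 0
25 198 [433.71753075 -85.90295777  35.27131311] [ 404.2986019  -154.73769506   25.0371532 ] [466.32145871 -18.55143647  49.98772952]
60 18 [412.9840561  -29.91499208  88.02932995] [409.14184689 -39.96912453  61.38926526] [422.61683204 -23.40045775 106.47461153]
118 158 [420.89640034 -35.26134898 129.89526688] [409.69398748 -47.39006521 118.27526817] [432.38628239 -24.39312201 133.47934334]
blue 620 c [500.9 248.2] size [54.  83.2] long ang -0.223 z 23.7
base 828 c [634.6  38. ] size [81.9 54.4] long ang 0.297 z 27.5
dot 591 c [ 455.4 -291.6] size [55.4 83.4] long ang -0.177 z 23.1<stdin>:13: RuntimeWarning: Mean of empty slice.
  ret = um.true_divide(
```

```bash
cat >> h.py <<'E'
def go(x,y,z,yaw):
    s=manip.read_state(); Rm=rot(s['eef_rot']); d=Rm.T@(np.array([x,y,z])-s['eef_pos'])
    w=np.arctan2(Rm[1,0],Rm[0,0]); dy=(yaw-w+np.pi)%(2*np.pi)-np.pi
    print('t',round(s['clock'],2),'pos',s['eef_pos'].round(1),'rpy',np.round(s['eef_rot'],3),'j6',s['joints'][5].round(2),'gap',round(s['finger_gap'],1),'F',s['wrist_force'].round(1))
    print('translate first (m):',np.round(d/1000,4),'then roll',round(-dy,3))
E
python3 - <<'E'
from h import *
go(500.4,248.7,100,2.918)
E
```

```text
t 0.1 pos [148.7 529.3 205. ] rpy [-3.141 -0.     2.868] j6 -0.07 gap 94.3 F [-0.  -0.6 -0.3]
translate first (m): [-0.4145 -0.1749  0.1051] then roll -0.05
```

Call:
arm_command:
  plan:
    - [1,-0.02,-0.009,0.005,0]
    - [1,-0.04,-0.017,0.01,0]
    - [1,-0.04,-0.017,0.01,0]
    - [1,-0.04,-0.017,0.01,0]
    - [1,-0.04,-0.017,0.01,0]
    - [1,-0.04,-0.017,0.01,0]
    - [1,-0.04,-0.017,0.01,0]
    - [1,-0.04,-0.017,0.01,0]
    - [1,-0.04,-0.017,0.01,0]
    - [1,-0.04,-0.017,0.01,0]
    - [1,-0.02,-0.009,0.01,0]
    - [1,-0.0145,-0.0039,0,-0.05]
    - [1,0,0,0,0]
    - [1,0,0,0,0]

```text
clock: 1.85
eef_pos: [499.8, 249.6, 100.4]
eef_rot: [-3.142, -0.0, 2.917]
wrist_force: [-0.2, 0.1, 0.6]
finger_gap: 94.3
finger_force: 0.0
```

```bash
python3 - <<'E'
from h import *
go(500.4,248.7,4,2.918)
c=eyes.camera('wrist'); cv2.imwrite('pics/w1.png',c['img'])
E
```

```text
t 1.85 pos [499.8 249.6 100.4] rpy [-3.142 -0.     2.917] j6 -0.95 gap 94.3 F [-0.2  0.1  0.6]
translate first (m): [-0.0008 -0.0007  0.0964] then roll -0.001
```

View pics/w1.png

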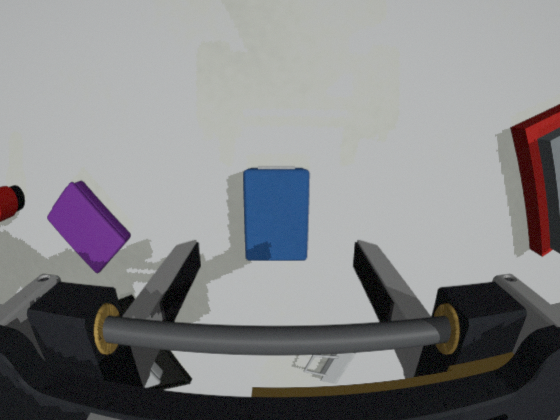

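The wrist view shows the blue tin at (276,214), squared and centred between the fingers. Descending and gripping now.

Call:
arm_command:
  plan:
    - [1,-0.001,-0.001,0.03,0]
    - [1,0,0,0.03,0]
    - [1,0,0,0.02,0]
    - [1,0,0,0.01,0]
    - [1,0,0,0.006,0]
    - [1,0,0,0,0]
    - [-1,0,0,0,0]
    - [-1,0,0,0,0]
    - [-1,0,0,0,0]
    - [-1,0,0,0,0]
    - [-1,0,0,0,0]
    - [-1,0,0,0,0]
    - [-1,0,0,0,0]
  newtons: 20

```text
clock: 3.52
eef_pos: [501.3, 247.9, 4.5]
eef_rot: [3.142, 0.0, 2.918]
wrist_force: [0.2, 0.6, 1.4]
finger_gap: 54.0
finger_force: 20.0
```

```bash
python3 - <<'E'
from h import *
go(634.2,38.3,104,0.29+np.pi)
E
```

```text
t 3.52 pos [501.3 247.9   4.5] rpy [3.142 0.    2.918] j6 -0.95 gap 54.0 F [0.2 0.6 1.4]
translate first (m): [-0.1761 -0.1749 -0.0995] then roll -0.514
```

Call:
arm_command:
  plan:
    - [-1,0,0,-0.01,0]
    - [-1,0,0,-0.03,0]
    - [-1,0,0,-0.03,0]
    - [-1,0,0,-0.03,0]
    - [-1,-0.02,-0.02,0,0]
    - [-1,-0.03,-0.03,0,0]
    - [-1,-0.03,-0.03,0,0]
    - [-1,-0.03,-0.03,0,0]
    - [-1,-0.03,-0.03,0,0]
    - [-1,-0.02,-0.02,0,0]
    - [-1,-0.01,-0.01,0,0]
    - [-1,-0.006,-0.005,0,-0.1]
    - [-1,0,0,0,-0.14]
    - [-1,0,0,0,-0.14]
    - [-1,0,0,0,-0.134]
    - [-1,0,0,0,0]
    - [-1,0,0,0,0]

```text
clock: 5.65
eef_pos: [633.9, 38.5, 104.6]
eef_rot: [3.142, 0.0, -2.854]
wrist_force: [-0.3, -0.2, -1.7]
finger_gap: 54.2
finger_force: 20.0
```

```bash
python3 - <<'E'
from h import *
go(634.2,38.3,34,0.29+np.pi)
c=eyes.camera('wrist'); cv2.imwrite('pics/w2.png',c['img'])
E
```

```text
t 5.65 pos [633.9  38.5 104.6] rpy [ 3.142  0.    -2.854] j6 -1.86 gap 54.2 F [-0.3 -0.2 -1.7]
translate first (m): [-0.0002 -0.0003  0.0706] then roll -0.002
```

View pics/w2.png

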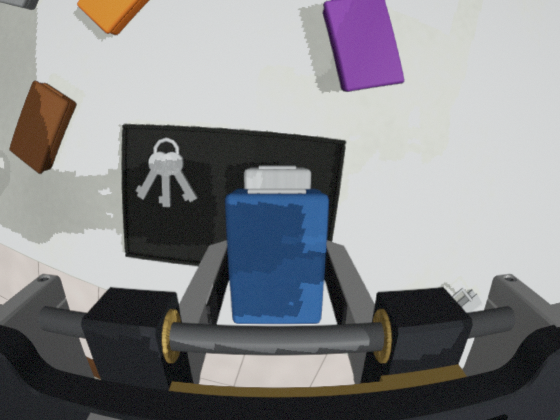

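The blue tin is square over the base tin, whose end shows at (277,180). Lowering to contact.

Call:
arm_command:
  plan:
    - [-1,0,0,0.02,0]
    - [-1,0,0,0.02,0]
    - [-1,0,0,0.016,0]
    - [-1,0,0,0.008,0]
    - [-1,0,0,0.004,0]
    - [-1,0,0,0.002,0]
    - [-1,0,0,0.001,0]
    - [-1,0,0,0.0007,0]
    - [-1,0,0,0,0]

```text
clock: 6.82
eef_pos: [634.1, 38.1, 32.9]
eef_rot: [-3.141, 0.0, -2.851]
wrist_force: [-0.1, -0.8, -1.1]
finger_gap: 53.8
finger_force: 20.0
```

Call:
arm_command:
  plan:
    - [-1,0,0,0.0004,0]
    - [-1,0,0,0,0]
    - [-0.1,0,0,0,0]
    - [0.3,0,0,0,0]
    - [0.7,0,0,0,0]
    - [0.7,0,0,0,0]
    - [0.7,0,0,-0.01,0]
    - [0.7,0,0,-0.03,0]
    - [0.7,0,0,-0.04,0]
    - [0.7,0,0,-0.04,0]
    - [1,0,0,0,0]

```text
clock: 8.2
eef_pos: [635.4, 38.2, 156.6]
eef_rot: [-3.14, 0.006, -2.851]
wrist_force: [-0.2, -0.3, -0.8]
finger_gap: 86.6
finger_force: 0.0
```

```bash
python3 - <<'E'
from h import *
go(454.3,-291.5,140,-0.17+np.pi)
E
```

```text
t 8.2 pos [635.4  38.2 156.6] rpy [-3.14   0.006 -2.851] j6 -1.86 gap 86.6 F [-0.2 -0.3 -0.8]
translate first (m): [ 0.268  -0.264   0.0154] then roll 0.46
```

Call:
arm_command:
  plan:
    - [1,0.014,-0.014,0,0]
    - [1,0.028,-0.028,0,0]
    - [1,0.028,-0.028,0,0]
    - [1,0.028,-0.028,0,0]
    - [1,0.028,-0.028,0,0]
    - [1,0.028,-0.028,0,0]
    - [1,0.028,-0.028,0,0]
    - [1,0.028,-0.028,0,0]
    - [1,0.028,-0.028,0,0]
    - [1,0.02,-0.018,0.01,0]
    - [1,0.01,-0.008,0.005,0.1]
    - [1,0,0,0,0.12]
    - [1,0,0,0,0.12]
    - [1,0,0,0,0.12]
    - [1,0,0,0,0]
    - [1,0,0,0,0]

```text
clock: 10.2
eef_pos: [452.1, -291.6, 136.8]
eef_rot: [3.141, -0.001, 2.974]
wrist_force: [-0.7, -0.7, 0.4]
finger_gap: 94.1
finger_force: 0.0
```

```bash
cat >> h.py <<'E'
def fit(P,u,v,zlo,zhi,name,r=36):
    m=np.zeros(P.shape[:2],bool); m[v-r:v+r,u-r:u+r]=1
    m&=(P[...,2]>zlo)&(P[...,2]<zhi)
    n,l=cv2.connectedComponents(m.astype(np.uint8)); q=P[l==l[v,u]]
    rc=cv2.minAreaRect(q[:,:2].astype(np.float32)); b=cv2.boxPoints(rc)
    e=max([b[1]-b[0],b[2]-b[1]],key=np.linalg.norm)
    print(name,len(q),'c',np.round(rc[0],1),'size',np.round(rc[1],1),'ang',round(np.arctan2(e[1],e[0]),3),'z',np.median(q[:,2]).round(1))
E
python3 - <<'E'
from h import *
go(454.3,-291.5,4,-0.17+np.pi)
a=eyes.camera('top'); fit(cloud(a),247,190,45,60,'blue top')
b=eyes.camera('scene'); fit(cloud(b),290,252,45,60,'blue scene')
w=eyes.camera('wrist')
cv2.imwrite('pics/m3.png',np.hstack([cv2.resize(a['img'][150:240,200:320],(400,300)),cv2.resize(w['img'],(400,300))]))
E
```

```text
t 10.2 pos [ 452.1 -291.6  136.8] rpy [ 3.141e+00 -1.000e-03  2.974e+00] j6 -2.04 gap 94.1 F [-0.7 -0.7  0.4]
translate first (m): [-0.0023  0.0004  0.1328] then roll 0.003
blue top 1031 c [632.5  37.4] size [82.4 54.1] ang 0.285 z 52.1
blue scene 821 c [634.4  36.9] size [81.9 54.7] ang 0.284 z 51.6
```

View pics/m3.png

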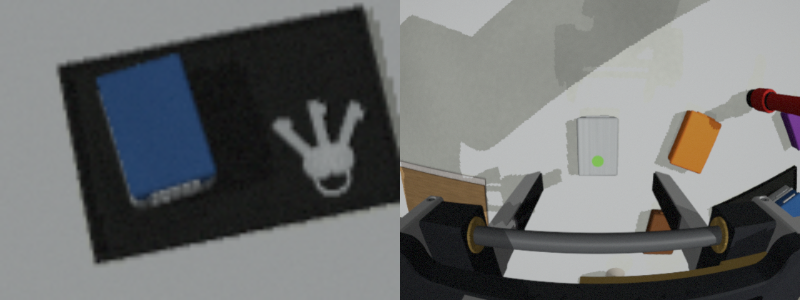

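The stack is good, with blue about 1 mm off the base. The dot tin is square between the fingers, with its dot at (597,161) in the montage.

Call:
arm_command:
  plan:
    - [1,-0.002,0,0.03,0.003]
    - [1,0,0,0.04,0]
    - [1,0,0,0.03,0]
    - [1,0,0,0.02,0]
    - [1,0,0,0.009,0]
    - [1,0,0,0.004,0]
    - [1,0,0,0,0]
    - [-1,0,0,0,0]
    - [-1,0,0,0,0]
    - [-1,0,0,0,0]
    - [-1,0,0,0,0]
    - [-1,0,0,0,0]
    - [-1,0,0,0,0]
    - [-1,0,0,0,0]
  newtons: 20

```text
clock: 12.1
eef_pos: [454.7, -291.9, 4.4]
eef_rot: [-3.142, 0.0, 2.969]
wrist_force: [-0.4, 0.9, 1.4]
finger_gap: 53.9
finger_force: 20.0
```

```bash
python3 - <<'E'
from h import *
go(634.4,38.3,140,0.285+np.pi)
E
```

```text
t 12.1 pos [ 454.7 -291.9    4.4] rpy [-3.142  0.     2.969] j6 -2.04 gap 53.9 F [-0.4  0.9  1.4]
translate first (m): [-0.1202  0.3561 -0.1356] then roll -0.458
```

Call:
arm_command:
  plan:
    - [-1,0,0,-0.01,0]
    - [-1,0,0,-0.03,0]
    - [-1,0,0,-0.04,0]
    - [-1,0,0,-0.04,0]
    - [-1,-0.005,0.015,-0.0156,0]
    - [-1,-0.012,0.036,0,0]
    - [-1,-0.012,0.036,0,0]
    - [-1,-0.012,0.036,0,0]
    - [-1,-0.012,0.036,0,0]
    - [-1,-0.012,0.036,0,0]
    - [-1,-0.012,0.036,0,0]
    - [-1,-0.012,0.036,0,0]
    - [-1,-0.012,0.036,0,0]
    - [-1,-0.012,0.036,0,-0.05]
    - [-1,-0.005,0.015,0,-0.1]
    - [-1,0,0,0,-0.12]
    - [-1,0,0,0,-0.12]
    - [-1,0,0,0,-0.068]
    - [-1,0,0,0,0]
    - [-1,0,0,0,0]

```text
clock: 14.6
eef_pos: [630.9, 37.5, 139.4]
eef_rot: [3.141, -0.001, -2.858]
wrist_force: [0.2, -0.4, -0.6]
finger_gap: 53.7
finger_force: 20.0
```

```bash
python3 - <<'E'
from h import *
go(634.4,38.3,57,0.285+np.pi)
E
```

```text
t 14.6 pos [630.9  37.5 139.4] rpy [ 3.141e+00 -1.000e-03 -2.858e+00] j6 -1.85 gap 53.7 F [ 0.2 -0.4 -0.6]
translate first (m): [-0.0037 -0.0002  0.0824] then roll -0.001
```

Call:
arm_command:
  plan:
    - [-1,-0.0037,0,0.02,0]
    - [-1,0,0,0.03,0]
    - [-1,0,0,0.018,0]
    - [-1,0,0,0.008,0]
    - [-1,0,0,0.004,0]
    - [-1,0,0,0.0015,0]
    - [-1,0,0,0.0008,0]
    - [-1,0,0,0,0]
    - [-1,0,0,0,0]

```text
clock: 15.72
eef_pos: [634.8, 38.0, 57.9]
eef_rot: [-3.141, 0.0, -2.856]
wrist_force: [-0.3, 1.2, -1.1]
finger_gap: 53.8
finger_force: 20.0
```

Call:
arm_command:
  plan:
    - [-1,0,0,0.0006,0]
    - [-1,0,0,0.0005,0]
    - [-1,0,0,0,0]

```text
clock: 16.1
eef_pos: [634.7, 38.0, 56.5]
eef_rot: [3.142, -0.0, -2.856]
wrist_force: [0.4, -0.4, -0.3]
finger_gap: 53.4
finger_force: 20.0
```

Call:
arm_command:
  plan:
    - [-0.1,0,0,0,0]
    - [0.3,0,0,0,0]
    - [0.7,0,0,0,0]
    - [0.7,0,0,0,0]
    - [0.7,0,0,-0.01,0]
    - [0.7,0,0,-0.03,0]
    - [0.7,0,0,-0.04,0]
    - [0.7,0,0,-0.04,0]
    - [0.7,0,0,-0.04,0]
    - [0.7,0.05,0,0,0]
    - [0.7,0.05,0,0,0]
    - [0.7,0,0,0,0]
    - [0.7,0,0,0,0]

```text
clock: 17.73
eef_pos: [539.5, 9.9, 217.6]
eef_rot: [-3.141, 0.002, -2.857]
wrist_force: [0.9, 0.5, 0.5]
finger_gap: 79.9
finger_force: 0.0
```

```bash
python3 - <<'E'
from h import *
go(421,-35.3,205,0.285+np.pi)
b=eyes.camera('scene'); P=cloud(b);fit(P,290,243,69,84,'dot scene')
a=eyes.camera('top'); Pt=cloud(a); fit(Pt,247,190,69,84,'dot top')
for I,Q in((a['img'],Pt),(b['img'],P)):
    I=I.astype(int); g=(I[...,1]-I[...,0]>40)&(I[...,1]-I[...,2]>40)&(abs(Q[...,2]-75)<12)&(Q[...,0]>500)&(Q[...,0]<720)
    print('dot',g.sum(),Q[g].mean(0) if g.any() else '')
q=Pt[270:320,265:305].reshape(-1,3); q=q[(q[:,2]>126)&(q[:,2]<135)]; print('tail',q.min(0),q.max(0),q.mean(0),len(q))
q=P[140:205,235:275].reshape(-1,3); q=q[(q[:,2]>60)&(q[:,2]<120)&(q[:,0]>390)&(q[:,0]<460)]; print('barrel scene',q.min(0),q.max(0),q.mean(0))
cv2.imwrite('pics/m4.png',np.hstack([cv2.resize(a['img'][130:330,180:380],(400,400)),cv2.resize(b['img'][130:330,180:380],(400,400))]))
E
```

```text
t 17.73 pos [539.5   9.9 217.6] rpy [-3.141e+00  2.000e-03 -2.857e+00] j6 -1.91 gap 79.9 F [0.9 0.5 0.5]
translate first (m): [ 0.1264 -0.0101  0.0124] then roll 0.0
dot scene 843 c [634.4  36.8] size [82.4 54.1] ang 0.292 z 75.4
dot top 235200 c [932.1 -56.4] size [2341.2 1493.4] ang 1.558 z -0.2
dot 0 
dot 27 [650.77950266  41.44937178  75.63328714]Traceback (most recent call last):
  File "<stdin>", line 8, in <module>
    return umr_minimum(a, axis, None, out, keepdims, initial, where)
ValueError: zero-size array to reduction operation minimum which has no identity
```

Call:
arm_command:
  plan:
    - [0.7,0.02,-0.002,0,0]
    - [0.7,0.04,-0.003,0,0]
    - [0.7,0.04,-0.003,0,0]
    - [0.7,0.02,-0.002,0,0]
    - [0.7,0.006,0,0,0]
    - [0.7,0,0,0,0]
    - [0.7,0,0,0,0]

```text
clock: 18.7
eef_pos: [421.3, -35.0, 216.4]
eef_rot: [3.141, -0.0, -2.856]
wrist_force: [-0.1, 0.4, -0.0]
finger_gap: 79.9
finger_force: 0.0
```

```bash
python3 - <<'E'
from h import *
go(421,-35.3,66,0.285+np.pi)
b=eyes.camera('scene'); P=cloud(b); q=P[140:205,235:275].reshape(-1,3); q=q[(q[:,2]>50)&(q[:,2]<120)&(q[:,0]>390)&(q[:,0]<460)]; print('barrel scene',len(q),q.min(0),q.max(0),q.mean(0))
a=eyes.camera('top'); fit(cloud(a),247,190,69,84,'dot top')
w=eyes.camera('wrist')
cv2.imwrite('pics/m4.png',np.hstack([cv2.resize(w['img'],(400,300)),cv2.resize(b['img'][120:300,150:390],(400,300))]))
E
```

```text
t 18.7 pos [421.3 -35.  216.4] rpy [ 3.141 -0.    -2.856] j6 -2.03 gap 79.9 F [-0.1  0.4 -0. ]
translate first (m): [ 0.0003 -0.0003  0.1504] then roll 0.001
barrel scene 243 [418.60303188 -49.05379632  50.10807656] [436.85741616 -24.44845922 118.84168343] [429.95253104 -35.97445622  84.97141122]
dot top 1090 c [633.7  37.5] size [83.1 53.8] ang 0.291 z 76.3
```

View pics/m4.png

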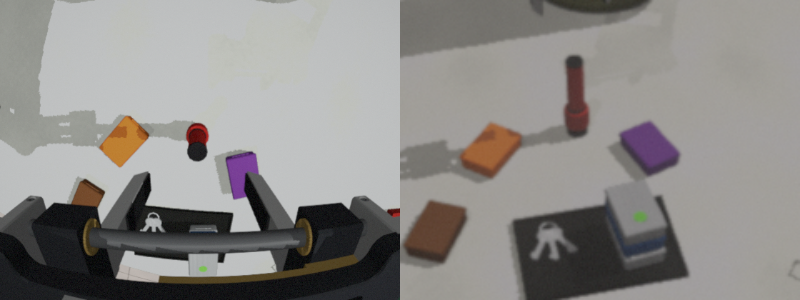

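The torch is centred between the fingers (tail at (197,152), left panel), and the three-tin stack looks square with the dot visible at (640,216). Descending to grip the torch.

Call:
arm_command:
  plan:
    - [0.7,0,0,0.02,0]
    - [0.7,0,0,0.04,0]
    - [0.7,0,0,0.04,0]
    - [0.7,0,0,0.03,0]
    - [0.7,0,0,0.014,0]
    - [0.7,0,0,0.006,0]
    - [0.7,0,0,0,0]
    - [-1,0,0,0,0]
    - [-1,0,0,0,0]
    - [-1,0,0,0,0]
    - [-1,0,0,0,0]
    - [-1,0,0,0,0]
    - [-1,0,0,0,0]
    - [-1,0,0,0,0]
    - [-1,0,0,0,0]
    - [-1,0,0,0,0]
  newtons: 25

```text
clock: 20.85
eef_pos: [420.6, -35.2, 66.5]
eef_rot: [-3.142, -0.0, -2.856]
wrist_force: [0.6, 0.7, 0.3]
finger_gap: 23.7
finger_force: 25.0
```

```bash
python3 - <<'E'
from h import *
for i in range(4): eyes.camera('wrist'); s=manip.read_state(); print(s['eef_pos'].round(2),s['wrist_force'].round(2))
go(651.6,42.9,180,0.285+np.pi)
E
```

```text
[420.62 -35.19  66.55] [-0.51  0.03 -0.91]
[420.61 -35.2   66.53] [ 0.4  -0.36 -0.14]
[420.61 -35.19  66.53] [-0.46  0.66 -0.83]
[420.63 -35.19  66.55] [-0.06 -0.14 -1.47]
t 21.05 pos [420.6 -35.2  66.6] rpy [-3.142  0.    -2.856] j6 -2.03 gap 24.0 F [-0.1 -0.1 -1.5]
translate first (m): [-0.2436  0.01   -0.1134] then roll 0.0
```

Call:
arm_command:
  plan:
    - [-1,0,0,-0.01,0]
    - [-1,0,0,-0.03,0]
    - [-1,0,0,-0.04,0]
    - [-1,0,0,-0.0334,0]
    - [-1,-0.02,0.001,0,0]
    - [-1,-0.04,0.0015,0,0]
    - [-1,-0.04,0.0015,0,0]
    - [-1,-0.04,0.0015,0,0]
    - [-1,-0.04,0.0015,0,0]
    - [-1,-0.03,0.0015,0,0]
    - [-1,-0.02,0.0015,0,0]
    - [-1,-0.01,0,0,0]
    - [-1,-0.0036,0,0,0]
    - [-1,0,0,0,0]
    - [-1,0,0,0,0]

```text
clock: 22.92
eef_pos: [651.3, 42.7, 180.2]
eef_rot: [-3.142, 0.0, -2.857]
wrist_force: [-0.7, -0.2, -1.0]
finger_gap: 24.0
finger_force: 25.0
```

```bash
python3 - <<'E'
from h import *
F=[];Z=[]
for i in range(8):
    b=eyes.camera('scene'); s=manip.read_state(); F.append(s['wrist_force'][2]); Z.append(s['eef_pos'][2])
print('Fz',np.mean(F),np.std(F),Z[-1])
go(651.6,42.9,146,0.285+np.pi)
cv2.imwrite('pics/s5.png',cv2.resize(b['img'][150:300,220:370],(600,600),interpolation=cv2.INTER_CUBIC))
P=cloud(b); q=P[100:300,220:370].reshape(-1,3); q=q[(q[:,2]>112)&(q[:,2]<126)&(q[:,0]>600)&(q[:,0]<690)&(abs(q[:,1]-43)<40)]; print('nose',len(q),q.min(0).round(1),q.max(0).round(1),q.mean(0).round(1))
E
```

```text
Fz -0.9729344844937473 0.4461719922280421 179.9870039032858
t 23.32 pos [651.5  42.9 180. ] rpy [-3.142  0.    -2.856] j6 -1.85 gap 23.9 F [ 0.6  0.  -1. ]
translate first (m): [-0.    -0.     0.034] then roll 0.0
nose 64 [653.9  27.5 112.7] [668.1  56.4 125.7] [663.   40.9 119.3]
```

View pics/s5.png

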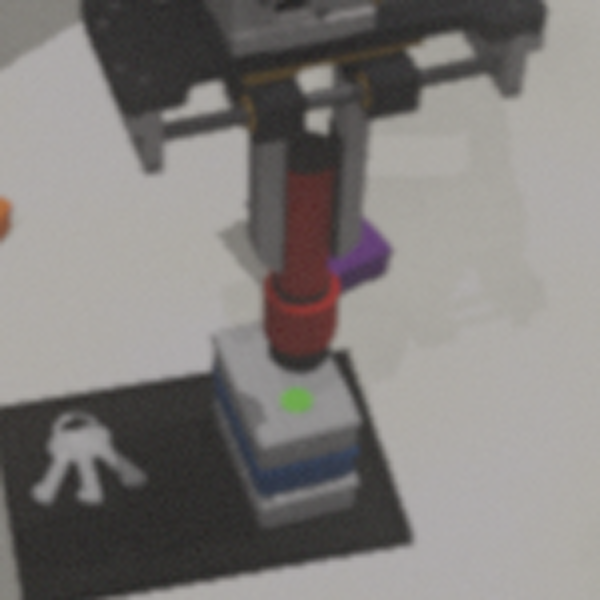

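The torch hangs upright over the stack, with the dot at (297,400) directly beneath the nose; the nose measures about (651,42), matching the dot. Lowering now, gently at the end.

Call:
arm_command:
  plan:
    - [-1,0,0,0.01,0]
    - [-1,0,0,0.014,0]
    - [-1,0,0,0.008,0]
    - [-1,0,0,0.003,0]
    - [-1,0,0,0.0015,0]
    - [-1,0,0,0.0015,0]
    - [-1,0,0,0.001,0]
    - [-1,0,0,0,0]
    - [-1,0,0,0,0]

```text
clock: 24.45
eef_pos: [651.7, 42.9, 141.2]
eef_rot: [-3.141, 0.001, -2.856]
wrist_force: [0.6, -0.2, 0.9]
finger_gap: 23.9
finger_force: 25.0
```

```bash
python3 - <<'E'
from h import *
F=[]
for i in range(10):
    eyes.camera('wrist'); s=manip.read_state(); F.append(s['wrist_force'])
print('F',np.mean(F,0),s['eef_pos'])
E
```

```text
F [ 0.67135345 -0.18593435  1.31755721] [651.62634975  42.96391245 140.9696298 ]
```

Call:
arm_command:
  plan:
    - [-1,0,0,0.001,0]
    - [-1,0,0,0.001,0]
    - [-1,0,0,0.0006,0]
    - [-1,0,0,0,0]
    - [-1,0,0,0,0]

```text
clock: 25.58
eef_pos: [651.6, 42.9, 138.4]
eef_rot: [-3.142, 0.0, -2.856]
wrist_force: [0.5, -1.0, 2.2]
finger_gap: 23.9
finger_force: 25.0
```

```bash
python3 - <<'E'
from h import *
F=[]
for i in range(25):
    b=eyes.camera('scene'); s=manip.read_state(); F.append(s['wrist_force'])
print('F',np.mean(F,0),s['eef_pos'],s['eef_rot'],s['clock'])
cv2.imwrite('pics/s6.png',cv2.resize(b['img'][150:300,220:370],(600,600),interpolation=cv2.INTER_CUBIC))
E
```

```text
F [ 0.92371447 -0.46613814  2.40569111] [651.57271328  42.92939559 138.33722731] [-3.14156231e+00 -4.05875523e-06 -2.85643099e+00] 26.825
```

View pics/s6.png

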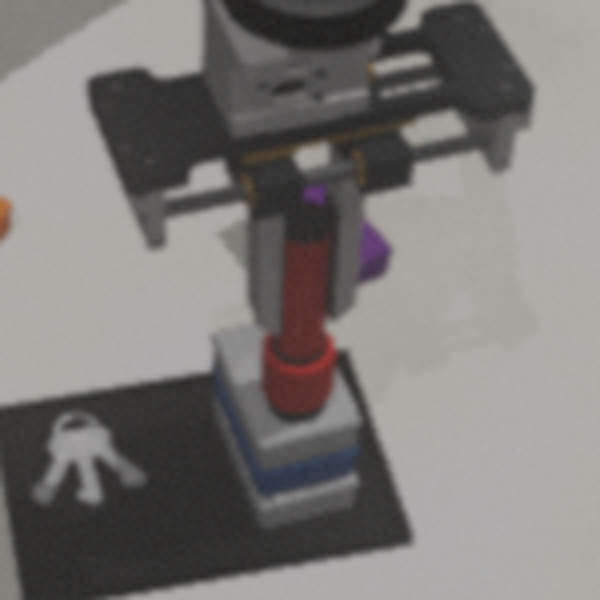

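The torch stands upright with its nose covering the dot. The force rise of about 3.4 N and the geometry put the nose 4–5.5 mm in, and the stack is undisturbed.

```bash
python3 -c "
from cell import ticket
print(ticket.sign_off())"
```

```text
the job is handed in; nothing more can be done
None
```

The job is handed in: the blue tin and then the dot tin are stacked on the base tin in the tray, and the arm is still holding the torch upright, lens over the glow dot, with the nose about halfway in (estimated 4–5.5 mm of 10).

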